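# Tighten the hexagonal coupling and lock it with the ring spanner

## Task

Two small steel tonearm stands are on the desk; work on the one with the hexagonal coupling on top. First turn that coupling clockwise (seen from above) with the fingers until it stops with its pointer over the stand's fixed tab, then swing the ring spanner that already sits on the lock nut below it clockwise until it stops with its handle under the same tab. Leave the round coupling of the other stand unturned and let go of everything.

Things in the scene. Friction and masses are not known exactly. Their poses are not given: they have to be found in the camera images.
- coupling_grip (a point): Hexagonal steel coupling, 34 mm across flats; flats 65 to 97 mm above the desk, captive on a fixed vertical post whose 16 mm end rises to 104 mm. Point: on the axis, 82 mm up. It turns with the coupling: z up, x along the pointer (6 mm wide finger at the foot, 60 to 65 mm up, reaching 35 mm from the axis). Pairs of flats face along x and 60 and 120 degrees from it.
- coupling (a joint): Turn of the hexagonal coupling, rad: 0 = tight, at its stop, pointer over the fixed tab; negative = that much left to turn clockwise from above. Needs 0.06 N m, stays where left, does not rise or sink. Its stand is fixed: round base 100 mm across, 22 mm high; tab 50 to 56 mm above the desk, reaching 44 mm from the axis on the robot's side.
- spanner_grip (a point): Flat ring spanner, captive on the same stand's lock nut; it only swings, level, about the coupling's axis. Handle: bar 16 mm wide, 9 mm thick, centre 38 mm above the desk, ending 141 mm from the axis, bare desk below. Point: middle of the handle's section, 115 mm from the axis; x along the handle, outwards; z up; moves with the spanner.
- spanner (a joint): Swing of the spanner about the same vertical axis, rad: 0 = tight, at its stop, with the handle under the fixed tab; negative = that much still to swing clockwise (seen from above). Takes about 0.2 N m (2 N at the grip point), stays where it is left.
- roundcoupling (a joint): Turn (rad, negative or 0) of the round knurled coupling, 36 mm across, of the other stand, which is otherwise alike but has no spanner. To be left as it is: it never starts nearer than 0.65 rad to its stop at 0, nor further than 0.85 rad.
Things that resemble listed ones, but are neither listed nor needed, are in the scene too. Leave any blue look-alike of the part that bears coupling_grip alone.

How it is judged:
By the outcome, as a careful person would: the job done as asked, in the order asked, and still so for the second after the job is handed in, with the robot touching nothing.
It also fails if it takes over 46 s, if anything falls off the work surface, if the arm or the gripper's body presses on something with over 40 N, if the wrist force passes 120 N, or if a joint passes its speed limit or range.

## Robot

A 6-joint arm with a two-finger parallel gripper is mounted at the origin on the work surface. World frame = base frame: x ahead of the robot, y to its left, z up, the work surface at z = 0. Lengths are in m, angles in rad, forces in N, time in s.
With the tool pointing down it reaches from about 0.425 to 0.95 m from the base axis. Payload 3.5 kg.
Tool frame: the origin (TCP) lies midway between the tips of the shut fingers; the grasp point (between the pads) lies 19 mm behind it; z points along the fingers, y is the line along which they close (so a half turn about z gives the same grasp; the last joint's range is limited). The gripper opens to 85 mm and grips with 20 to 120 N. Pads are 22 mm wide; open, the fingers measure 114 mm over their backs; the gripper's body (76 mm by 85 mm) begins 54 mm behind the grasp point. The pads swing forward as they close: fully open they stand 13 mm farther back than shut.
Start: joints at [1.16, 0.286, 1.577, -0, 1.279, -0.15], TCP at [0.174, 0.652, 0.231] pointing down, gripper open.
Joint ranges: [-2.77, 2.77], [-0.9, 2.22], [0.21, 2.48], [-1.53, 4.67], [0.24, 2.81], [-2.84, 2.84]. Speed limits (rad/s): [2.79, 2.79, 3.14, 3.14, 3.14, 3.14].

## Interface

Orientations are given as a unit quaternion [x, y, z, w].
In Python, from plant import ctrl, cams, order gives the robot as it stands.
- The arm moves only by the tool move_arm, never from a script. Its argument "plan" is one flat list of numbers, 7 for each row, row after row: the shift along the world's x, y, z in mm, then the turn, a rotation vector about the world's x, y, z in degrees, then the finger opening in mm, from 0 to 85.4. A call has 1 to 12 rows; each row shifts and turns the commanded pose from where the row before left it; what a row does not reach is not made up. A row lasts 1/10 s, in which the tool goes at most 50 mm and 8.59 degrees, less where a joint would pass 70% of its speed; a pose out of reach is approached as far as the arm can. A call is refused whole if a number of a shift passes 50 or a number of a turn 8.59, either way. A call with a gripper value outside its range is refused whole. The fingers move at their own pace and stop on an object; "newtons" is the grip in N (left out, the last holds). Time passes only in rows, so rows that do not move let the fingers close. It gives the time, the measured TCP pose, the force, the opening and the grip force at its end, in the units of the state.
- ctrl.get_state(): the state, without advancing time (a new reading comes with each control period).
- cams.read_camera(name): name is "scene" or "top" or "wrist"; returns a dict with "color" (420x560x3 uint8, red, green, blue), "fov_y" (degrees; the focal length in pixels is half the picture's height over the tangent of half this angle, whatever the lens; pixels are square), "cx", "cy" (the principal point, pixels), "k1" (the pictures are not rectified: a ray, as slopes to the right and down, at radius r is drawn at 1 + k1 r^2 times it, then the intrinsics apply), "origin" and "orientation" of the camera in the world; the wrist camera has in their place "T_tool_cam" (4x4, takes a point from camera to tool coordinates, whose origin is the TCP and whose axes are the flange's). Camera axes: x right, y up, looking along -z (the intrinsics and any distortion apply to the point x, -y, -z); pixel columns grow to the right and rows downward; lengths in m; the calibration is good to about 2 mm. A picture is of the moment at which its call begins: read the wrist's pose just before it. There is no depth.
- order.sign_off(): hands the job in; it is judged then, once.
The state is a dict: "time": time; "qpos": joint angles; "dq": joint speeds; "joint_efforts": joint torques, N m; "eef_pos": TCP position; "tcp_rot": TCP orientation; "contact_force": force on the tool from outside, world axes, zero at the start; "wrist_torque": the same for the moment, N m; "opening": opening from 0.0 (shut) to 1.0 (fully open); "finger_force": force on a finger pad.
Only numpy, scipy, OpenCV 4.12 (cv2) and the standard library are available. Lean on these libraries where they do the work, as an engineer would, in place of code of your own. Each camera call takes 0.05 s, during which the arm holds its last target. There are 200 camera calls.

## Working session

There is one attempt and no reset: what is moved stays moved. The work goes in short steps, Python scripts to look and compute and a tool call to move; the robot and the scene stay as the last step left them, time stands still between calls to the robot, and variables do not carry over. Pictures are saved under pics/ and viewed, at most 10 in all, crops included, and the job is handed in when it is done.

Besides the shell and the picture viewer there is one more tool, called after ">>>" as name(argument=value, ...) on one line, values as JSON. move_arm: Moves the arm, as the interface text tells. Its arguments: {"type":"object","properties":{"plan":{"type":"array","items":{"type":"number"}},"newtons":{"type":"number"}},"required":["plan"]}

```bash
mkdir -p pics; ls
cat > h.py <<'E'
import numpy as np, cv2
from scipy.spatial.transform import Rotation as R
from plant import ctrl, cams, order
def cam(name):
    s=ctrl.get_state(); c=cams.read_camera(name)
    if 'T_tool_cam' in c:
        T=np.eye(4);T[:3,:3]=R.from_quat(s['tcp_rot']).as_matrix();T[:3,3]=s['eef_pos']
        T=T@np.array(c['T_tool_cam']); c['o']=T[:3,3];c['M']=T[:3,:3]
    else:
        c['o']=np.array(c['origin']);q=np.array(c['orientation']);c['M']=R.from_quat(q).as_matrix() if q.size==4 else q
    c['f']=210/np.tan(np.radians(c['fov_y'])/2); return c
def ray(c,u,v):
    d=np.array([(u-c['cx'])/c['f'],(v-c['cy'])/c['f']]);p=d.copy()
    for _ in range(20): p=d/(1+c['k1']*(p@p))
    return c['M']@np.array([p[0],-p[1],-1])
def plane(c,u,v,z):
    r=ray(c,u,v);return c['o']+r*(z-c['o'][2])/r[2]
def proj(c,P):
    q=c['M'].T@(np.array(P)-c['o']);p=np.array([q[0],-q[1]])/-q[2];p=p*(1+c['k1']*(p@p))
    return p*c['f']+[c['cx'],c['cy']]
def save(c,n,box=None,k=1):
    im=c['color'][:,:,::-1]
    if box: im=im[box[1]:box[3],box[0]:box[2]]
    cv2.imwrite('pics/'+n,cv2.resize(im,None,fx=k,fy=k,interpolation=cv2.INTER_CUBIC))
E
python3 - <<'E'
from h import *
ims=[]
for n in ['scene','top']:
    c=cam(n);save(c,n+'0.png',k=1.4);print(n,c['o'],c['f'],c['k1'],c['M'][:,2])
print(ctrl.get_state())
E
```

```text
pics
scene [ 0.98360539 -0.26390095  0.78143803] 433.4644116248433 -0.04164457265816726 [ 0.49131262 -0.3548945   0.7954004 ]
top [0.46672662 0.03926588 0.86989403] 406.7308816700946 -0.0023069107267008567 [-0.12004155  0.00549587  0.99275366]
{'time': 0.1, 'qpos': array([ 1.15998570e+00,  2.87090740e-01,  1.57802024e+00, -8.12513819e-06,
        1.27858674e+00, -1.50005006e-01]), 'dq': array([-0.0011193 , -0.00142345, -0.0009932 , -0.00141234,  0.00278896,
       -0.00069225]), 'joint_efforts': array([ 3.29925815e-04, -4.07294583e+01, -2.93700224e+01, -1.50002479e-04,
        3.39299026e-03, -1.00856646e-06]), 'eef_pos': array([0.17379483, 0.65163638, 0.23008199]), 'tcp_rot': array([ 1.30032308e-01,  9.91509199e-01, -1.01250057e-03, -2.87548836e-04]), 'contact_force': array([ 0.23625875, -0.87303897,  0.31600175]), 'wrist_torque': array([-0.00144826,  0.02731866, -0.00154819]), 'finger_force': 0.0, 'opening': 1.001057315787397}
```

View pics/scene0.png

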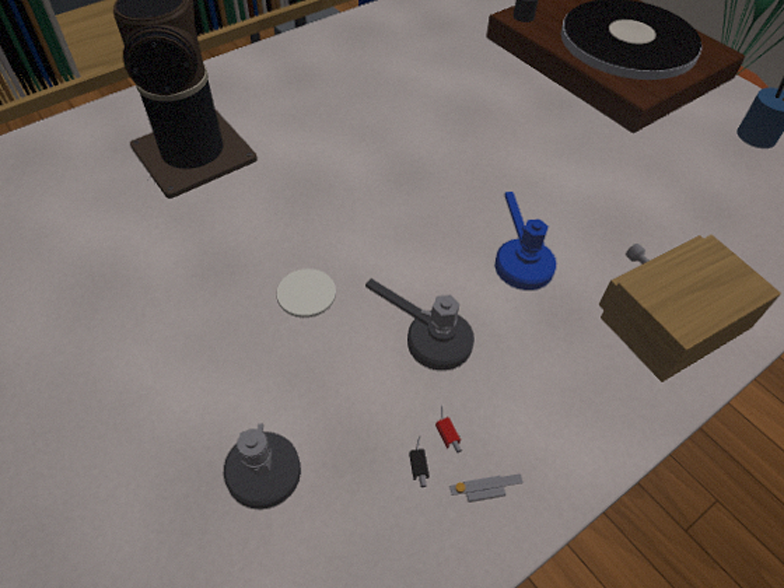

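View pics/top0.png

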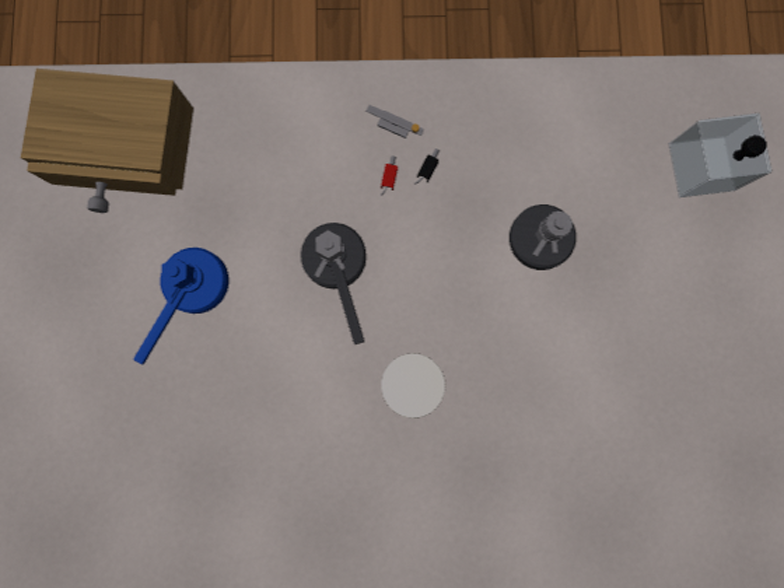

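Candidates, as pixels in the 1.4x views:
- Dark steel stand with hexagonal coupling and spanner: top (329,243), scene (445,303). This is my choice.
- Dark stand with round coupling and no spanner: top (557,225), scene (252,440).
- Blue hexagonal look-alike with spanner: top (178,270), scene (535,232).

I'll check the choice in a close crop.

Run:
```python
from h import *
c=cam('top')
save(c,'crop1.png',(205,140,275,260),5)
```

```text
(no output)
```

View pics/crop1.png

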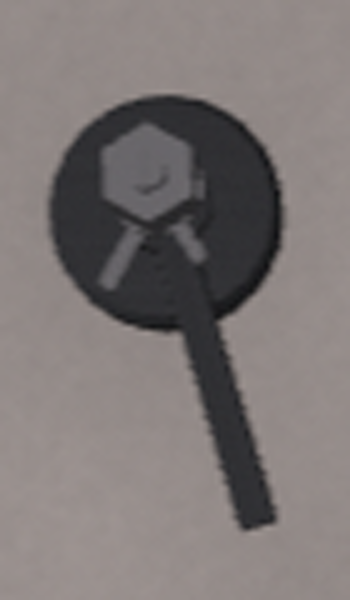

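The crop confirms it: grey hexagonal top at (148,172), longer finger (the fixed tab) ending at (105,285), shorter finger (probably the pointer) ending at (200,260), and spanner handle ending at (257,522). Next I'll compute positions.

Run:
```python
from h import *
c=cam('top')
g=lambda x,y,z:plane(c,205+x/5-.4,140+y/5-.4,z)
hexc=g(147,172,.097);print('hex',hexc,'base',g(168,207,.022) )
for n,x,y,z in [('tab',106,284,.056),('tabL',118,260,.056),('ptr',199,259,.065),('tip',257,523,.0425),('mid',205,320,.0425),('odd',198,185,.06)]:
    p=g(x,y,z);d=p-hexc;print(n,p.round(4),'r',np.hypot(*d[:2]).round(4),'ang',np.degrees(np.arctan2(d[1],d[0])).round(1))
# hexagon outline orientation: vertices
for x,y in [(147,122),(100,147),(101,195),(148,221),(191,195),(192,146)]:
    d=g(x,y,.097)-hexc;print(np.hypot(*d[:2]).round(4),np.degrees(np.arctan2(d[1],d[0])).round(1))
d=cam('scene');print(proj(d,hexc))
m=cv2.inRange(d['color'],(0,0,0),(255,255,255))
```

```text
hex [0.63072517 0.11494476 0.097     ] base [0.63139514 0.11348566 0.022     ]
tab [0.5936 0.1358 0.056 ] r 0.0426 ang 150.7
tabL [0.6033 0.1309 0.056 ] r 0.0317 ang 149.8
ptr [0.6017 0.0975 0.065 ] r 0.0339 ang -149.0
tip [0.4966 0.0765 0.0425] r 0.1395 ang -164.0
mid [0.58   0.0968 0.0425] r 0.0538 ang -160.3
odd [0.6329 0.098  0.06  ] r 0.0171 ang -82.9
0.0198 -0.3
0.0208 60.7
0.0198 116.1
0.0192 -179.2
0.0193 -118.9
0.0201 -60.4
[318.49151221 217.93698183]
```

>>> move_arm(plan=[23,-27,0,0,0,0.75,85,23,-27,0,0,0,0.75,85,23,-27,0,0,0,0.75,85,23,-27,0,0,0,0.75,85,23,-27,0,0,0,0.75,85,23,-27,0,0,0,0.75,85,23,-27,0,0,0,0.75,85,23,-27,0,0,0,0.75,85,23,-27,0,0,0,0.75,85,23,-27,0,0,0,0.75,85], newtons=30)

```text
time: 1.25
eef_pos: [0.4047, 0.3809, 0.2314]
tcp_rot: [0.065, 0.998, 0.0, 0.0]
contact_force: [-0.2, -0.2, 0.2]
opening: 0.996
finger_force: 0.0
```

>>> move_arm(plan=[23,-27,0,0,0,0.75,85,23,-27,0,0,0,0.75,85,23,-27,0,0,0,0.75,85,23,-27,0,0,0,0.75,85,23,-27,0,0,0,0.75,85,23,-27,0,0,0,0.75,85,23,-27,0,0,0,0.75,85,23,-27,0,0,0,0.75,85,23,-27,0,0,0,0.75,85,20,-25,0,0,0,0.75,85,0,0,0,0,0,0,85,0,0,0,0,0,0,85])

```text
time: 2.45
eef_pos: [0.631, 0.1138, 0.2309]
tcp_rot: [0.0, 1.0, 0.0, -0.001]
contact_force: [0.8, 0.1, 0.2]
opening: 0.993
finger_force: 0.0
```

Run:
```python
from h import *
c=cam('wrist');save(c,'wrist1.png',k=1.4)
print(c['o'],c['f'],c['k1'],proj(c,[.6307,.1147,.104]),proj(c,[.6307,.1147,.097]), ctrl.get_state()['tcp_rot'])
```

```text
[0.56645004 0.11354865 0.37293875] 318.4908010808013 -0.009090395849193637 [286.40171238 195.58675117] [286.36853882 193.75684026] [-3.67025514e-04  9.99999787e-01  2.06567298e-04 -4.98448585e-04]
```

View pics/wrist1.png

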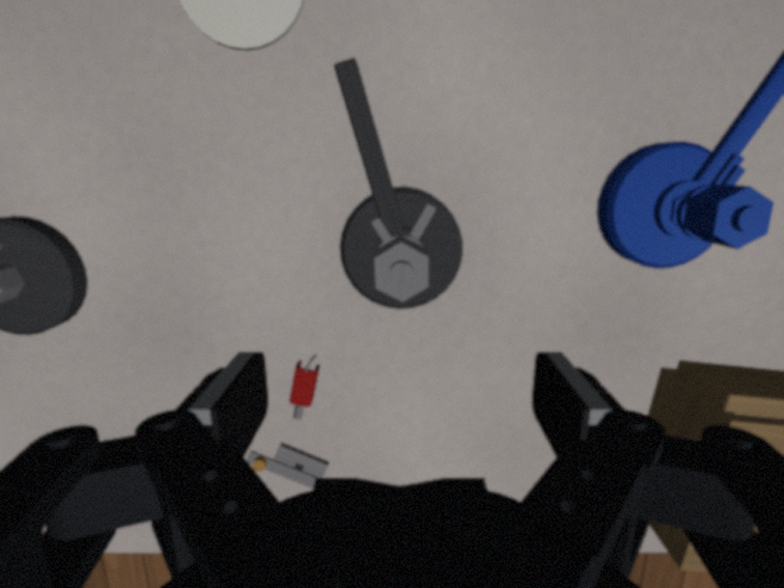

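The wrist view shows the chosen hexagon at (402,272). I predicted (401,271), so the estimate holds, with the fingers along y across a flat pair. Going down to grip.

>>> move_arm(plan=[0,0.6,-40,0,0,0,85,0,0,-40,0,0,0,85,0,0,-40,0,0,0,85,0,0,-30,0,0,0,85,0,0,-15,0,0,0,85,0,0,0,0,0,0,85,0,0,0,0,0,0,60])

```text
time: 3.2
eef_pos: [0.6318, 0.1154, 0.0679]
tcp_rot: [-0.001, 1.0, 0.0, 0.001]
contact_force: [0.6, -0.2, 0.8]
opening: 0.852
finger_force: 0.0
```

>>> move_arm(plan=[0,0,0,0,0,0,25,0,0,0,0,0,0,25,0,0,0,0,0,0,25,0,0,0,0,0,0,25,0,0,0,0,0,0,25,0,0,0,0,0,0,25,0,0,0,0,0,0,25,0,0,0,0,0,0,25], newtons=30)

```text
time: 4.0
eef_pos: [0.6322, 0.1148, 0.0684]
tcp_rot: [-0.0, 1.0, 0.0, 0.001]
contact_force: [-0.6, 0.5, 6.2]
opening: 0.392
finger_force: 31.0
```

>>> move_arm(plan=[0,0,0,0,0,-4,25,0,0,0,0,0,-7,25,0,0,0,0,0,-7,25,0,0,0,0,0,-7,25,0,0,0,0,0,-7,25,0,0,0,0,0,-7,25,0,0,0,0,0,-7,25,0,0,0,0,0,-6,25,0,0,0,0,0,-3,25,0,0,0,0,0,0,25])

```text
time: 5.0
eef_pos: [0.6316, 0.1138, 0.0684]
tcp_rot: [0.462, 0.887, -0.001, 0.001]
contact_force: [-3.8, -3.0, 7.0]
opening: 0.393
finger_force: 31.0
```

Run:
```python
from h import *
s=ctrl.get_state();print(s['wrist_torque'],s['contact_force'],s['opening'],s['qpos'],2*np.degrees(np.arctan2(s['tcp_rot'][0],s['tcp_rot'][1])))
```

```text
[-0.45769147  0.48819414 -0.04161078] [-3.75425256 -2.95493844  6.98158436] 0.39259927432003305 [ 0.02106305  0.38749647  1.7671866  -0.00217779  0.98614159 -0.58887595] 54.98424283730927
```

>>> move_arm(plan=[0,0,0,0,0,-2,25,0,0,0,0,0,-1.5,25,0,0,0,0,0,-1.5,25,0,0,0,0,0,0,25,0,0,0,0,0,0,25])

```text
time: 5.5
eef_pos: [0.6315, 0.1137, 0.0684]
tcp_rot: [0.5, 0.866, -0.001, 0.001]
contact_force: [-3.3, -2.5, 7.3]
opening: 0.396
finger_force: 31.0
```

```bash
cat > st.py <<'E'
from h import *
s=ctrl.get_state();print(s['wrist_torque'],s['contact_force'],s['opening'],s['eef_pos'],2*np.degrees(np.arctan2(s['tcp_rot'][0],s['tcp_rot'][1])))
E
python3 st.py
```

```text
[-0.45896677  0.4944428  -0.02270397] [-3.27529912 -2.53295149  7.32662286] 0.3955400075874824 [0.63154749 0.11372684 0.06839292] 59.936654028086565
```

>>> move_arm(plan=[0,0,0,0,0,-1.5,25,0,0,0,0,0,-1.5,25,0,0,0,0,0,0,25,0,0,0,0,0,0,25])

```text
time: 5.9
eef_pos: [0.6317, 0.1133, 0.0684]
tcp_rot: [0.519, 0.855, -0.002, 0.002]
contact_force: [-3.3, -3.7, 7.4]
opening: 0.397
finger_force: 48.6
```

```bash
python3 st.py
```

```text
[-0.49578986  0.44859858  1.1610663 ] [-3.33102492 -3.73318258  7.4123152 ] 0.3965126915192006 [0.63169313 0.11332621 0.06844125] 62.5262020550657
```

The torque jumped to 1.16 N m, so the coupling is at its stop. Releasing and rising to check.

>>> move_arm(plan=[0,0,0,0,0,0,60,0,0,0,0,0,0,85,0,0,0,0,0,0,85,0,0,0,0,0,0,85,0,0,0,0,0,0,85,0,0,20,0,0,0,85,0,0,40,0,0,0,85,0,0,40,0,0,0,85,0,0,40,0,0,0,85,0,0,20,0,0,0,85,0,0,0,0,0,0,85,0,0,0,0,0,0,85])

```text
time: 7.1
eef_pos: [0.6307, 0.1148, 0.2256]
tcp_rot: [0.522, 0.853, -0.0, -0.0]
contact_force: [0.6, -0.6, -0.3]
opening: 0.998
finger_force: 0.0
```

```bash
python3 st.py
python3 - <<'E'
from h import *
c=cam('wrist')
u,v=proj(c,[.6,.12,.05]);print(u,v);b=(max(0,int(u)-110),max(0,int(v)-110),int(u)+110,int(v)+80);print(b)
save(c,'wrist2.png',b,3)
for a in (150,197):
  print(a,[proj(c,[.631+r*np.cos(np.radians(a)),.1145+r*np.sin(np.radians(a)),z]).round(1) for r,z in((.035,.065),(.044,.056),(.141,.0425))])
E
```

```text
[-0.00694743 -0.02411074 -0.06956197] [ 0.56708961 -0.57890088 -0.25382997] 0.9977485475383269 [0.63068518 0.11480599 0.22561796] 62.94561736363564
259.96303945940656 166.6117059510989
(149, 56, 369, 246)
150 [array([264.9, 158. ]), array([260.3, 149.1]), array([203.9,  60.9])]
197 [array([249.4, 182.2]), array([241.4, 178.9]), array([149.1, 160.1])]
```

View pics/wrist2.png

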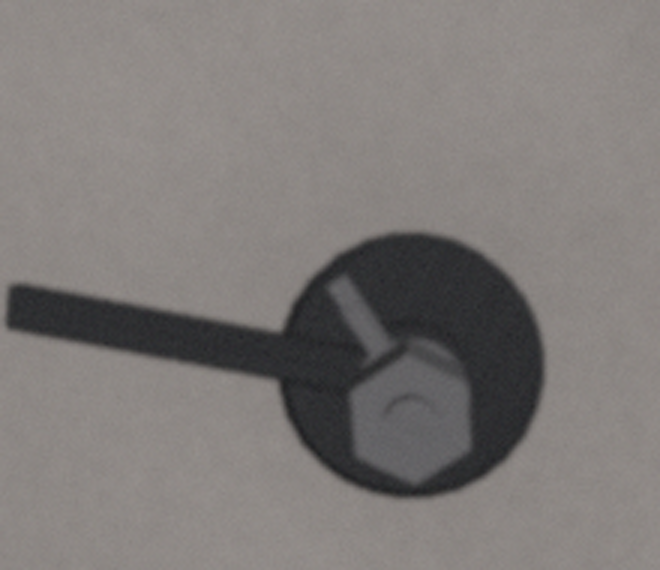

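The pointer now sits over the tab: one finger is visible, ending at (337,280). The handle tip is at (8,305), which puts the spanner at about 196°. Now moving to its grip point.

>>> move_arm(plan=[-11,-3.2,0,0,0,7.9,85,-11,-3.2,0,0,0,7.9,85,-11,-3.2,0,0,0,7.9,85,-11,-3.2,0,0,0,7.9,85,-11,-3.2,0,0,0,7.9,85,-11,-3.2,0,0,0,7.9,85,-11,-3.2,0,0,0,7.9,60,-11,-3.2,0,0,0,7.9,60,-11,-3.2,0,0,0,7.9,60,-11,-3.2,0,0,0,7.9,60,0,0,0,0,0,0,60,0,0,0,0,0,0,60], newtons=20)

```text
time: 8.35
eef_pos: [0.5204, 0.0828, 0.2245]
tcp_rot: [-0.138, 0.99, 0.0, -0.001]
contact_force: [0.2, -0.6, 0.3]
opening: 0.703
finger_force: 0.0
```

```bash
python3 st.py
python3 - <<'E'
from h import *
c=cam('wrist');g=cv2.cvtColor(c['color'],cv2.COLOR_RGB2GRAY)
print([proj(c,[.631+r*np.cos(np.radians(196)),.1145+r*np.sin(np.radians(196)),.0425]).round(1) for r in(.08,.115,.141)])
save(c,'wrist3.png')
for r in (.08,.1,.115,.13):
  ang=np.arange(180,212,.25);v=[]
  for a in ang:
    u=proj(c,[.631+r*np.cos(np.radians(a)),.1145+r*np.sin(np.radians(a)),.0425]).round().astype(int)
    v.append(g[u[1],u[0]] if 0<=u[1]<420 and 0<=u[0]<560 else 255)
  v=np.array(v);print(r,ang[v<80].min(initial=999),ang[v<80].max(initial=0),ang[v<80].mean())
E
```

```text
[0.0081318  0.00505064 0.01887306] [ 0.20168083 -0.57710173  0.31957063] 0.703499951280582 [0.52038407 0.08279589 0.22454971] -15.876501216811496
[array([285.4, 216.1]), array([285.3, 183.8]), array([285.3, 158.6])]
0.08 190.75 201.25 196.0
0.1 191.75 200.0 195.875
0.115 192.5 199.5 196.0
0.13 192.75 199.0 195.875
```

Handle measured at 196°, and the tool is aligned with it. Going down and gripping.

>>> move_arm(plan=[0,0,-40,0,0,0,60,0,0,-40,0,0,0,60,0,0,-40,0,0,0,60,0,0,-40,0,0,0,60,0,0,-30,0,0,0,60,0,0,-16,0,0,0,60,0,0,0,0,0,0,60,0,0,0,0,0,0,40])

```text
time: 9.2
eef_pos: [0.5214, 0.0828, 0.0202]
tcp_rot: [-0.139, 0.99, 0.0, -0.0]
contact_force: [0.6, -0.9, 1.0]
opening: 0.552
finger_force: 0.0
```

>>> move_arm(plan=[0,0,0,0,0,0,10,0,0,0,0,0,0,10,0,0,0,0,0,0,10,0,0,0,0,0,0,10,0,0,0,0,0,0,10,0,0,0,0,0,0,10,0,0,0,0,0,0,10,0,0,0,0,0,0,10], newtons=20)

```text
time: 10.0
eef_pos: [0.5223, 0.0828, 0.0218]
tcp_rot: [-0.14, 0.99, -0.0, 0.001]
contact_force: [-0.1, 0.9, 5.2]
opening: 0.182
finger_force: 23.3
```

```bash
python3 st.py
python3 - <<'E'
import numpy as np
A=np.radians([196,192,186,180,174,168,162,156,152,150,149]);P=115*np.c_[np.cos(A),np.sin(A)]
print(np.diff(P,axis=0).round(1))
E
```

```text
[0.07318722 0.06690141 0.12401473] [-0.12190399  0.86351011  5.21079522] 0.18163439154397867 [0.52228402 0.08281318 0.02180125] -16.067399254310818
[[-1.9  7.8]
 [-1.9 11.9]
 [-0.6 12. ]
 [ 0.6 12. ]
 [ 1.9 11.9]
 [ 3.1 11.6]
 [ 4.3 11.2]
 [ 3.5  7.2]
 [ 1.9  3.5]
 [ 1.   1.7]]
```

>>> move_arm(plan=[-1.9,7.8,0,0,0,-4,10,-1.9,11.9,0,0,0,-6,10,-0.6,12,0,0,0,-6,10,0.6,12,0,0,0,-6,10,1.9,11.9,0,0,0,-6,10,3.1,11.6,0,0,0,-6,10,4.3,11.2,0,0,0,-6,10,0,0,0,0,0,0,10,0,0,0,0,0,0,10])

```text
time: 10.9
eef_pos: [0.5277, 0.1614, 0.0218]
tcp_rot: [0.207, 0.978, 0.0, 0.001]
contact_force: [-1.5, -0.0, 7.2]
opening: 0.176
finger_force: 23.4
```

```bash
python3 st.py
```

```text
[-0.05241841  0.08131135 -0.25976121] [-1.54125326 -0.03439637  7.15105914] 0.17611876566088872 [0.52766075 0.16138995 0.02178411] 23.935940155468074
```

>>> move_arm(plan=[1.8,3.6,0,0,0,-2,10,1.7,3.6,0,0,0,-2,10,0.9,1.8,0,0,0,-1,10,0,0,0,0,0,0,10,0,0,0,0,0,0,10])

```text
time: 11.4
eef_pos: [0.532, 0.1699, 0.0218]
tcp_rot: [0.25, 0.968, 0.0, 0.001]
contact_force: [-1.5, -0.4, 7.5]
opening: 0.183
finger_force: 23.4
```

```bash
python3 st.py
```

```text
[-0.20581015  0.16292977 -0.17890561] [-1.47706914 -0.35678369  7.53371091] 0.1830044971626055 [0.53197967 0.1698946  0.02181532] 28.92317703188679
```

Handle at about 151°. Continuing in small steps until it reaches the stop.

>>> move_arm(plan=[1,1.7,0,0,0,-1,10,1,1.7,0,0,0,-1,10,0,0,0,0,0,0,10,0,0,0,0,0,0,10])

```text
time: 11.8
eef_pos: [0.5322, 0.1704, 0.0216]
tcp_rot: [0.264, 0.965, -0.004, -0.001]
contact_force: [-5.6, -11.2, 12.3]
opening: 0.183
finger_force: 25.9
```

```bash
python3 st.py
```

```text
[-1.6484756   0.90479413  0.4054495 ] [ -5.58975103 -11.15327152  12.31601557] 0.18320268459511904 [0.53221371 0.17044471 0.02160476] 30.596996970416377
```

The tool stopped moving and the tangential force rose to 12 N, so the spanner is at its stop. Letting go and lifting.

>>> move_arm(plan=[0,0,0,0,0,0,40,0,0,0,0,0,0,60,0,0,0,0,0,0,60,0,0,0,0,0,0,60,0,0,20,0,0,0,60,0,0,40,0,0,0,60,0,0,40,0,0,0,60,0,0,40,0,0,0,60,0,0,40,0,0,0,60,0,0,40,0,0,0,60,0,0,0,0,0,0,60,0,0,0,0,0,0,60])

```text
time: 13.0
eef_pos: [0.5334, 0.1739, 0.2415]
tcp_rot: [0.267, 0.964, 0.001, 0.001]
contact_force: [-0.2, -0.2, -0.5]
opening: 0.705
finger_force: 0.0
```

```bash
python3 st.py
python3 - <<'E'
from h import *
c=cam('wrist');save(c,'wrist4.png',k=1.4)
E
```

```text
[ 0.02943074 -0.03504089  0.01726542] [-0.15077765 -0.24847539 -0.51866832] 0.7054515220545667 [0.53337985 0.17385976 0.2414925 ] 30.914758976590704
```

View pics/wrist4.png

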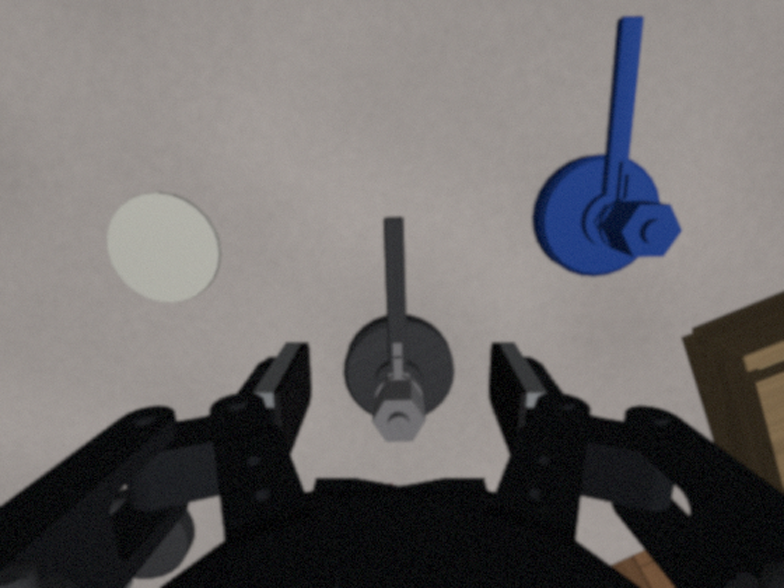

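The handle (tip at (394,218)), tab and pointer (397,350) all line up with the hexagon at (398,420). The blue stand was not touched, and the gripper is free. Handing in.

```bash
python3 -c "
from h import *
print(order.sign_off())"
```

```text
the job is handed in; nothing more can be done
None
```

The hexagonal coupling was turned clockwise to its stop over the tab, then the spanner to its stop under the same tab; the round coupling was not touched, everything was let go, and I handed the job in at about 13 s (no verdict was returned).

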